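# Put the sanding block away in the touch-latch tip-out bin

### The arm

A 7-joint arm with a two-finger parallel gripper is mounted at the origin on a cart in front of the work surface, level with it; the furniture and walls round the work are solid. World frame = base frame: x ahead of the robot, y to its left, z up, the work surface at z = 0. Lengths are in mm, angles in degrees, forces in N, time in s.
With the tool pointing down it reaches from about 425 to 1025 mm from the base axis. Payload 9.4 kg.
Tool frame: the origin (TCP) lies at the very end of the fingers, on their centre line; the grasp point (between the pads) lies 19 mm behind it; z points along the fingers, y is the direction in which the jaws open and shut (so a half turn about z gives the same grasp; the last joint's range is limited). The gripper opens to 85 mm and grips with 20 to 120 N. Pads are 22 mm wide; open, the fingers measure 114 mm over their backs; the gripper's body (76 mm by 85 mm) begins 54 mm behind the grasp point. The pads swing forward as they close: fully open they stand 13 mm farther back than shut.
Start: joints at [-78.077, 34.337, -0.143, 91.639, 0.103, 54.024, -4.572], TCP at [203.704, 695.794, 231.275] pointing down, gripper open.
Joint ranges: [-147.43, 147.43], [-19.82, 112.94], [-74.19, 73.91], [6.32, 146.72], [-59.91, 239.91], [6.04, 106.73], [-150.56, 150.56]. Speed limits (degrees/s): [127.2, 127.2, 172.46, 172.46, 180, 180, 180].

### API

Orientations are given as a 3x3 rotation matrix whose columns are the frame's x, y, z axes.
In Python, from cell import sense, optics, order gives the robot as it stands. The module is installed in compiled form; this text tells all that it offers.
- The arm moves only by the tool send_rows, never from a script. Its argument "deltas" is text: rows parted by semicolons, each of 7 numbers parted by spaces: the shift along the tool's x, y, z in units of 30 mm (1.0 is 30 mm), then the turn, a rotation vector about the tool's x, y, z in units of 6 degrees (1.0 is 6 degrees), then the closure in counts, from 0 (fully open) to 255 (shut). A call has 1 to 5 rows; each row is the pose to reach, as a shift and turn from the pose measured when the call began, along the tool's axes at that moment; what a row does not reach only later rows make up. A row lasts 1/12 s, in which the tool goes at most 41.7 mm and 7.16 degrees, less where a joint would pass 70% of its speed; a pose out of reach is approached as far as the arm can. A call with a gripper value outside its range is refused whole. The fingers move at their own pace and stop on an object; "grip_force" is the grip in N (left out, the last holds). Time passes only in rows, so rows that repeat a pose let the fingers close. It gives the time, the measured TCP pose, the force and the opening at its end, in the units of the state.
- sense(): the state, without advancing time (a new reading comes with each control period).
- optics.grab_frame(name): name is "scene" or "top" or "wrist"; returns a dict with "color" (420x560x3 uint8, red, green, blue), "fx", "fy", "cx", "cy" (pixels), "eye" and "orientation" of the camera in the world; the wrist camera has in their place "tool_from_camera" (4x4, takes a point from camera to tool coordinates, whose origin is the TCP and whose axes are the flange's). Camera axes: x right, y up, looking along -z (the intrinsics and any distortion apply to the point x, -y, -z); pixel columns grow to the right and rows downward; lengths in mm; the calibration is good to about 2 mm. The wrist camera is an equidistant fisheye: a pixel r from the principal point sees the ray r / f radians off the axis. A picture is of the moment at which its call begins: read the wrist's pose just before it. There is no depth.
- order.hand_in(): hands the job in, once; it reports no verdict.
The state is a dict: "clock": time; "joint_pos": joint angles; "qvel": joint speeds; "tau": joint torques, N m; "ee_pos": TCP position; "tool_rot": TCP orientation; "contact_force": force on the tool from outside, world axes, zero at the start; "ft_torque": the same for the moment, N m; "opening": finger opening in mm.
Only numpy, scipy, OpenCV 4.12 (cv2) and the standard library are available. Lean on these libraries where they do the work, as an engineer would, in place of code of your own. Each camera call takes 0.05 s, during which the arm holds its last target.

### The job

Put the brown wooden sanding block that lies in the open on the left of the bench away in the tip-out bin of the dark bench riser. Press the bin's pale front in to release its touch latch so that the bin springs open, lay the block flat on the bin's floor without dropping it, then press the bin shut until it latches and stays shut by itself. Leave the violin, the standing spool clamp and the glue jar where they are.

Things in the scene. Friction and masses are not known exactly. Their poses are not given: they have to be found in the camera images.
- riser: fixed dark wooden bench riser: carcass 264 mm wide (y), 165 mm deep (x), 330 mm high, with a shelf on top. Origin on the table below the middle of the carcass front edge; x points into the riser, y along its front, z up. Lowest bay: the tip-out bin, its pale front 14 to 190 mm above the table, flush with the carcass when latched. Above it an open pigeon-hole with fixed oddments
- shelf_edge (a point): middle of the lower front edge of the riser's shelf board, 330 mm above the table; the board is 288 mm wide, 18 mm thick and overhangs the carcass front by 12 mm, so a hand must reach in at a slant. The board below it (roof of the bin bay, front edge set back 42 mm from the carcass front) lies 205 to 217 mm above the table. Fixed sanding boards lie on the shelf. Axes as the riser's
- bin (a joint): angle of the tip-out bin, rad: 0 latched shut, 0.55 sprung open (rim leans out 90 mm), -0.06 pushed in to the inner stop. A spring drives it open (2 to 5 N at the push plate). Push-push latch: push the front about 8 mm in past flush, to the stop (up to 10 N), and let go: if latched it releases and swings open in about 1 s; if it was open it returns to 0 and stays. Shorter pushes change nothing
- bin_hinge (a point): middle of the bin's hinge line, 8 mm inside the riser's front, 22 mm above the table. Its axes turn with the bin: y along the hinge; when shut x points into the riser and z up; when open z leans out of the riser by the joint angle. In these axes the front panel spans x -8 to 8, y -118 to 118, z -8 to 168 mm
- tray_floor (a point): middle of the tray floor's upper face, 62 mm behind and 104 mm above the hinge (axes as bin_hinge, turning with the bin). The tray is 108 mm long inside (x), 150 mm wide (y); side and back walls 8 mm thick and 32 mm high above the floor, the front panel 64 mm; open above. When the bin stands open the floor slopes 31 degrees, falling towards the front panel
- push_plate (a point): middle of the brass push plate (90 x 28 mm) on the outer face of the bin's front panel, 140 mm above the hinge; axes as bin_hinge: push along the riser's +x
- block: hand-worn hardwood sanding block to put away, 58 mm (its x) x 88 mm (its y) x 34 mm (z), about 75 g; origin at the middle of its underside. It starts flat on the table
- violin: unvarnished violin body, 355 x 207 x 68 mm, loose; origin under its middle; must not be moved
- spool_clamp: wooden spool clamp standing upright, 32 mm across and 116 mm tall, loose; origin under its middle; must not be moved
- glue_jar: lidded glue jar, 59 mm across and 73 mm tall, loose; origin under its middle; must not be moved
There are look-alikes about, which are no part of the job. What is meant by the block is not pink, and is the smaller of those in its own colour.

How it is judged (in metres and radians):
On the way, in this order (a step that is already met when the one before it is completed fails the run):
1. the latch has been released and the bin has sprung open (value of joint bin above 0.48 rad), for 0.2 s.
2. the block lies flat on the floor of the open bin, let go (x of block in the frame of bin_hinge between 0.03 and 0.092 m and y of block in the frame of bin_hinge between -0.06 and 0.06 m and z of block in the frame of bin_hinge between 0.095 and 0.145 m and angle between the z axis of block and the z axis of bin_hinge, either way round below 0.25 rad and value of joint bin above 0.4 rad and contact force between block and the fingers below 0.1 N and linear speed of block below 0.05 m/s), for 0.2 s.
At the end, for the whole second after the job is handed in: The bin is latched shut by itself (angle between -0.03 and 0.04 rad, at rest) and the block lies at rest inside its tray, flat on the floor (either big face down, within 0.25 rad), its middle 30 to 92 mm behind the hinge line and within 60 mm of mid width (x of block in the frame of bin_hinge between 0.03 and 0.092 m and y of block in the frame of bin_hinge between -0.06 and 0.06 m and z of block in the frame of bin_hinge between 0.095 and 0.145 m and angle between the z axis of block and the z axis of bin_hinge, either way round below 0.25 rad and value of joint bin between -0.03 and 0.04 rad and velocity of joint bin below 0.05 rad/s and linear speed of block below 0.05 m/s); the robot touches nothing.
It fails at once if the violin is moved more than 15 mm (distance of violin from where it was at the start of the episode above 0.015 m).
It fails at once if the spool clamp is moved more than 20 mm or knocked over (distance of spool_clamp from where it was at the start of the episode above 0.02 m or angle between spool_clamp's own z axis and vertical above 0.5 rad).
It fails at once if the glue jar is moved more than 20 mm (distance of glue_jar from where it was at the start of the episode above 0.02 m).
It fails at once if the block is dropped from a height or thrown (linear speed of block above 1.2 m/s).
It also fails if it takes over 69 s, if anything falls off the work surface, if the arm or the gripper's body presses on something with over 40 N, if the wrist force passes 120 N, or if a joint passes its speed limit or range.

## Working session

There is one attempt and no reset: what is moved stays moved. The work goes in short steps, Python scripts to look and compute and a tool call to move; the robot and the scene stay as the last step left them, time stands still between calls to the robot, and variables do not carry over. Pictures are saved under pics/ and viewed, and the job is handed in when it is done.

Besides the shell and the picture viewer there is one more tool, called after "Call:" as name(argument=value, ...) on one line, values as JSON. send_rows: Moves the arm, as the interface text tells. Its arguments: {"type":"object","properties":{"deltas":{"type":"string"},"grip_force":{"type":"number"}},"required":["deltas"]}

```bash
mkdir -p pics; ls
python3 - <<'E'
from cell import sense, optics, order
import cv2,json
s=sense();print(s)
for n in("scene","top","wrist"):
    f=optics.grab_frame(n);cv2.imwrite(f"pics/{n}0.png",f["color"][:,:,::-1]);print({k:(v.tolist() if hasattr(v,'tolist') else v) for k,v in f.items() if k!="color"})
E
```

```text
pics
{'clock': 0.0, 'joint_pos': array([-78.07639607,  34.38534151,  -0.14439801,  91.68070093,
         0.10309434,  54.02393061,  -4.57162839]), 'qvel': array([ 0.04752299, -0.04375927,  0.00915968,  0.00708848,  0.05990122,
       -0.02365534,  0.05392639]), 'tau': array([ 9.65825420e-04, -7.76444435e+01,  1.56559914e+00, -2.58007693e+01,
        1.23962515e-02,  9.10182571e-03,  1.83510082e-05]), 'ee_pos': array([203.60163323, 695.33367398, 230.40832663]), 'tool_rot': array([[-9.59729966e-01,  2.80924028e-01, -2.88650361e-04],
       [ 2.80924133e-01,  9.59728740e-01, -1.54162722e-03],
       [-1.56054080e-04, -1.56063469e-03, -9.99998770e-01]]), 'contact_force': array([ 0.70073951, -0.11691893,  0.48000379]), 'ft_torque': array([-0.01067727,  0.00368878, -0.0183761 ]), 'opening': 85.29856892955452}
{'fx': 406.381977437001, 'fy': 406.381977437001, 'cx': 277.4204798096444, 'cy': 204.82772374424295, 'eye': [2.2971547414321893, -537.5222457525709, 908.0087510444708], 'orientation': [[0.7466350749638706, 0.41885165187432805, -0.5168165618049039], [-0.6649364148452187, 0.4931232534846
[... 187 characters left out ...]
4706, 'eye': [472.93731604254793, 97.85927459230288, 1603.757620649171], 'orientation': [[0.003278014614566394, 0.9976252204533466, -0.06879806781878546], [-0.9999945131284623, 0.0032373722767368705, -0.0007022347979231298], [-0.0004778421876385132, 0.06879999226855571, 0.997630358765555]]}
{'fx': 325.19226210127806, 'fy': 325.19226210127806, 'cx': 276.2460363948866, 'cy': 211.79369733033144, 'tool_from_camera': [[0.0002518913681446158, 0.9533257855473757, 0.3019435098842412, 78.07502428052801], [0.9999999001358293, -0.00012866906994032156, -0.0004279866815575564, 0.8255542801661742], [-0.0003691599488085135, 0.301943587537054, -0.953325722754916, -142.18918230272166], [0.0, 0.0, 0.0, 1.0]]}
```

View pics/scene0.png

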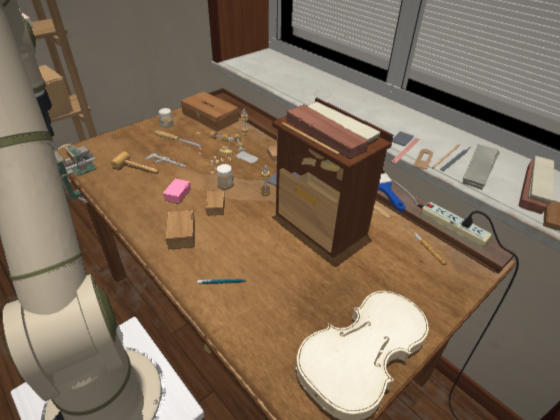

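View pics/top0.png

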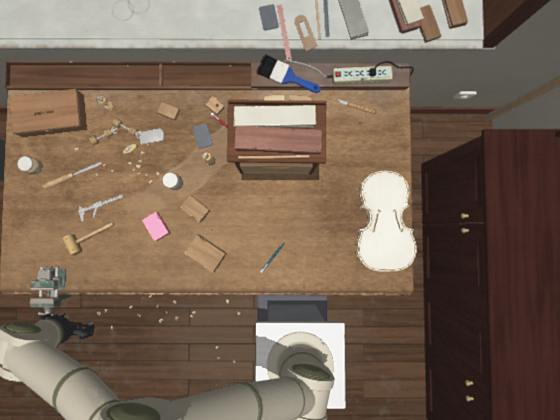

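View pics/wrist0.png

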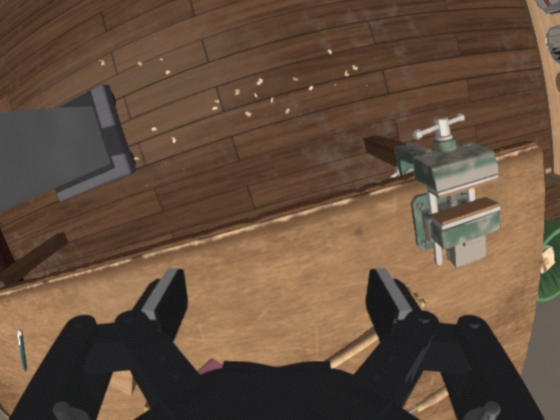

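Run:
```python
import cv2
a=cv2.imread('pics/top0.png');cv2.imwrite('pics/topz.png',cv2.resize(a[85:285,85:345],None,fx=3,fy=3,interpolation=cv2.INTER_CUBIC))
a=cv2.imread('pics/scene0.png');cv2.imwrite('pics/scz.png',cv2.resize(a[90:290,140:400],None,fx=3,fy=3,interpolation=cv2.INTER_CUBIC))
```

```text
(no output)
```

View pics/topz.png

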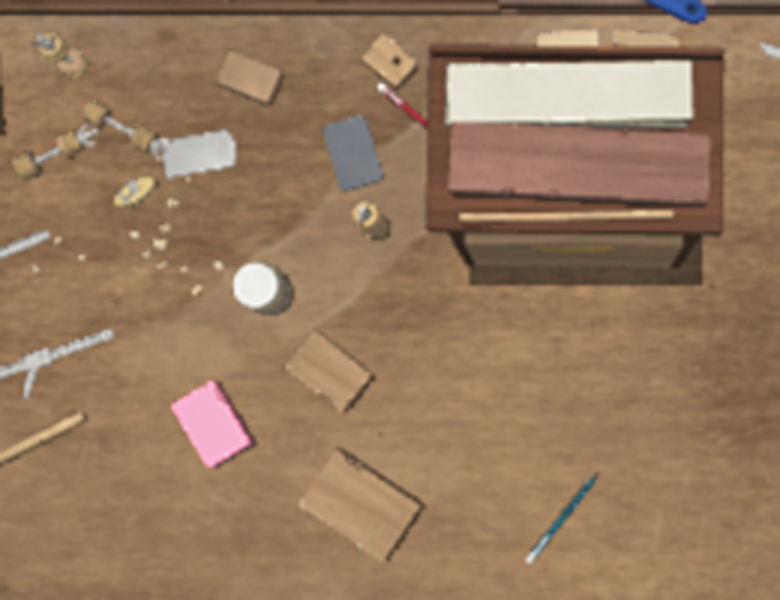

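View pics/scz.png

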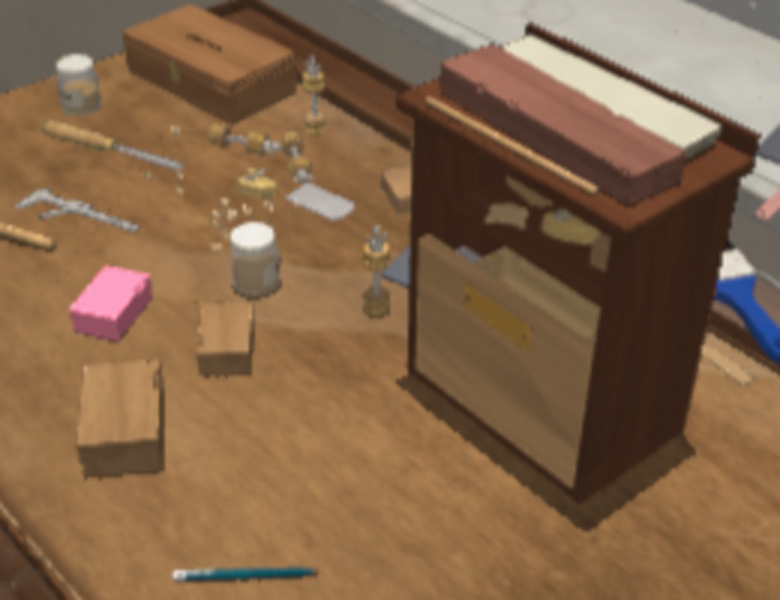

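```bash
cat > h.py <<'E'
import numpy as np, cv2
from cell import sense, optics, order
def grab(n,save=None):
    s=sense(); f=optics.grab_frame(n)
    if save: cv2.imwrite(f"pics/{save}.png",f["color"][:,:,::-1])
    f['s']=s
    return f
def ray(f,u,v):
    if 'eye' in f:
        d=np.array([(u-f['cx'])/f['fx'],-(v-f['cy'])/f['fy'],-1.0])
        R=np.array(f['orientation']);e=np.array(f['eye'])
    else:
        x=u-f['cx'];y=v-f['cy'];r=np.hypot(x,y)+1e-9;t=r/f['fx']
        d=np.array([np.sin(t)*x/r,-np.sin(t)*y/r,-np.cos(t)])
        T=np.array(f['tool_from_camera']);Rt=np.array(f['s']['tool_rot'])
        R=Rt@T[:3,:3];e=np.array(f['s']['ee_pos'])+Rt@T[:3,3]
    d=R@d;return e,d/np.linalg.norm(d)
def onz(f,u,v,z):
    e,d=ray(f,u,v);return e+d*(z-e[2])/d[2]
def tri(*rays):
    A=np.zeros((3,3));b=np.zeros(3)
    for e,d in rays:
        P=np.eye(3)-np.outer(d,d);A+=P;b+=P@e
    p=np.linalg.solve(A,b)
    return p,[float(np.linalg.norm((np.eye(3)-np.outer(d,d))@(p-e))) for e,d in rays]
def proj(f,p):
    if 'eye' in f:
        c=np.array(f['orientation']).T@(np.array(p)-np.array(f['eye']));
        return f['cx']-f['fx']*c[0]/c[2], f['cy']+f['fy']*c[1]/c[2]
    T=np.array(f['tool_from_camera']);Rt=np.array(f['s']['tool_rot'])
    q=Rt.T@(np.array(p)-np.array(f['s']['ee_pos']));c=T[:3,:3].T@(q-T[:3,3])
    r=np.hypot(c[0],c[1]);t=np.arctan2(r,-c[2])
    return f['cx']+f['fx']*t*c[0]/r, f['cy']-f['fx']*t*c[1]/r
E
python3 - <<'E'
import cv2
def z(n,x0,y0,x1,y1,k,o):
    a=cv2.imread(f'pics/{n}.png')[y0:y1,x0:x1];a=cv2.resize(a,None,fx=k,fy=k,interpolation=cv2.INTER_CUBIC)
    for x in range(x0,x1,10): cv2.putText(a,str(x),(int((x-x0+.5)*k),10),0,.35,(255,255,255));cv2.line(a,(int((x-x0+.5)*k),12),(int((x-x0+.5)*k),20),(255,255,255),1)
    for y in range(y0,y1,10): cv2.putText(a,str(y),(0,int((y-y0+.5)*k)),0,.35,(255,255,255));cv2.line(a,(24,int((y-y0+.5)*k)),(30,int((y-y0+.5)*k)),(255,255,255),1)
    cv2.imwrite(f'pics/{o}.png',a)
z('top0',170,185,230,230,12,'tb');z('scene0',195,180,235,220,14,'sb')
z('top0',220,95,335,185,6.5,'tr');z('scene0',270,100,395,260,3.7,'sr')
E
```

```text
(no output)
```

View pics/tb.png

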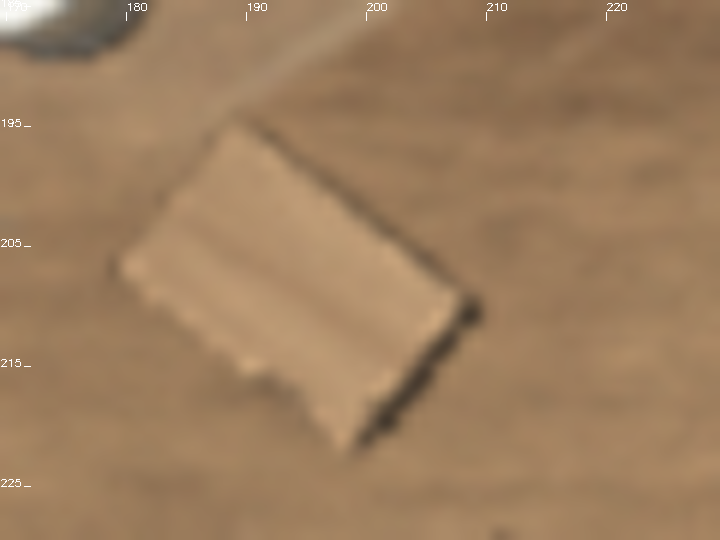

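View pics/sb.png

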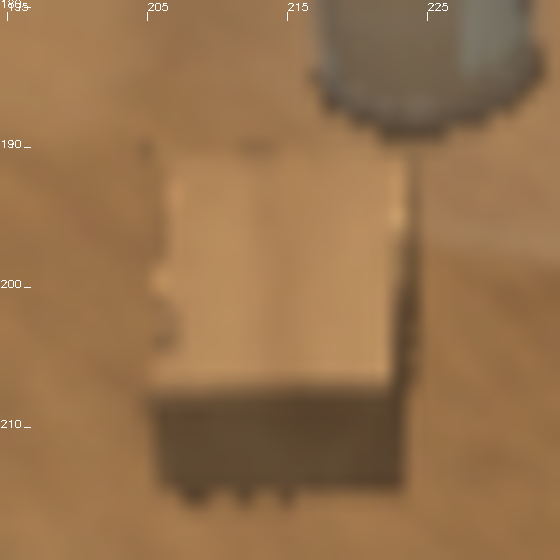

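View pics/tr.png

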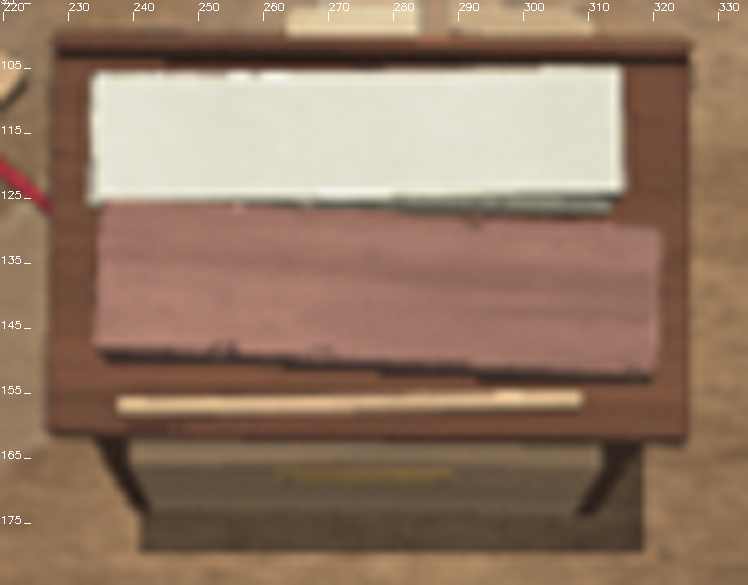

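View pics/sr.png

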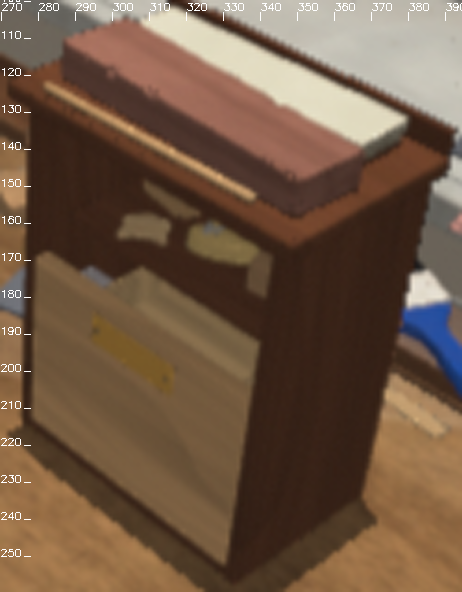

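```bash
cat >> h.py <<'E'
def static(n):
    import pickle,os
    return pickle.load(open(f'{n}.pkl','rb'))
E
python3 - <<'E'
from h import *
import pickle
T=grab('top');S=grab('scene')
for n,f in(('top',T),('scene',S)): pickle.dump({k:v for k,v in f.items() if k!='s'},open(n+'.pkl','wb'))
np.set_printoptions(precision=1,suppress=True)
print("block top corners")
P=[]
for t,s in [((189,195),(223.3,191)),((208,209.5),(222.3,207)),((198,222),(205.3,207)),((179.5,207),(206.5,191))]:
    p,e=tri(ray(T,*t),ray(S,*s));print(p,e, onz(T,*t,34)[:2],onz(S,*s,34)[:2])
print("plate",tri(ray(T,274.5,167.5),ray(S,304,195.5)))
print("shelf FL",tri(ray(T,227,161),ray(S,272.5,124)),onz(T,227,161,348))
print("shelf FR",tri(ray(T,323.5,162.5),ray(S,347.5,167)),onz(T,323.5,162.5,348))
print("shelf back",onz(T,228,101,348),onz(T,324,101,348))
print("bot front corners",onz(S,277,215,0),onz(S,331,257,0), onz(S,362,234,0))
print("clamp, jar", onz(T,207.5,156,116),onz(T,171.5,180.5,73))
E
```

```text
block top corners
[609.4 400.8  30.5] [0.653120471434496, 0.6531204714347126] [608.5 400.5] [607.5 396.6]
[556.5 331.9  31.9] [0.14829665651653196, 0.14829665651649315] [556.5 331.5] [555.1 329.9]
[512.1 366.3  34. ] [0.6404677981415609, 0.640467798141691] [511.6 366.7] [512.7 365.9]
[564.6 434.5  33.1] [0.7415642636830998, 0.7415642636830664] [565.2 433.9] [563.4 433.9]
plate (array([690.2,  94.1, 157.7]), [0.5272906155052807, 0.5272906155051226])
shelf FL (array([683. , 232.2, 336.9]), [0.9870741052765296, 0.9870741052766041]) [680.4 231.7 348. ]
shelf FR (array([679.1, -49.2, 341.1]), [1.4405365133744663, 1.440536513374495]) [676.9 -47.3 348. ]
shelf back [857.2 230.6 348. ] [858.1 -49.6 348. ]
bot front corners [691.8 211.6   0. ] [689.4 -35.8   0. ] [838.5 -33.3   0. ]
clamp, jar [735.8 323.4 116. ] [656.1 455.3  73. ]
```

```bash
cat >> h.py <<'E'
from scipy.spatial.transform import Rotation as Ro
def Rt(tilt,az):
    """tool z tilted 'tilt' deg outward (+x) from down; then jaw (tool y) turned about tool z so that with tilt 0 its azimuth is az"""
    t=np.radians(tilt)
    z=np.array([np.sin(t),0,-np.cos(t)]);y=np.array([0,1.,0]);x=np.cross(y,z)
    R=np.c_[x,y,z]
    return R@Ro.from_euler('z',-(az-90),degrees=True).as_matrix()
def go(p,R):
    s=sense();R0=Ro.from_matrix(s['tool_rot']).as_matrix()
    d=R0.T@(np.array(p)-s['ee_pos'])/30
    w=Ro.from_matrix(R0.T@R).as_rotvec(degrees=True)/6
    print('t',round(s['clock'],2),'at',np.round(s['ee_pos'],1),'j',np.round(s['joint_pos'],1),'F',np.round(s['contact_force'],1),'op',round(s['opening'],1))
    print('delta',' '.join(f'{v:.2f}' for v in np.r_[d,w]),'dist',round(np.linalg.norm(d)*30,1),'ang',round(np.linalg.norm(w)*6,1))
def lin(p):  # waypoints list in order, same R as current
    pass
E
python3 -c "
from h import *
go([450,390,260],Rt(0,90)); go([560,94,190],Rt(45,90))"
```

```text
t 0.25 at [203.7 695.6 230.9] j [-78.1  34.4  -0.1  91.7   0.1  54.   -4.6] F [-0.3  0.2  0.3] op 85.4
delta -10.74 -7.47 -0.97 -0.01 -0.00 -2.72 dist 393.6 ang 16.3
t 0.25 at [203.7 695.6 230.9] j [-78.1  34.4  -0.1  91.7   0.1  54.   -4.6] F [-0.3  0.2  0.3] op 85.4
delta -17.03 -15.91 1.37 -1.07 -7.45 -2.57 dist 700.4 ang 47.7
```

Call:
send_rows(deltas="-1.2 -0.8 -0.1 0 0 -0.5 255;-2.4 -1.6 -0.2 0 0 -1 255;-3.6 -2.4 -0.3 0 0 -1.5 255;-4.8 -3.2 -0.4 0 0 -2 255;-5.5 -3.7 -0.5 0 0 -2.7 255")

```text
clock: 0.67
ee_pos: [333.1, 539.7, 245.9]
tool_rot: [[-1.0, 0.002, 0.001], [0.002, 1.0, -0.002], [-0.001, -0.002, -1.0]]
contact_force: [0.8, -0.2, -0.1]
opening: 25.9
```

```bash
python3 -c "
from h import *
go([450,390,260],Rt(0,90)); go([560,94,190],Rt(45,90))"
```

```text
t 0.67 at [333.1 539.7 245.9] j [-60.2  27.2  -4.8 103.    3.   49.9  23.5] F [ 0.8 -0.2 -0.1] op 25.9
delta -3.90 -4.99 -0.46 -0.02 0.01 -0.02 dist 190.5 ang 0.2
t 0.67 at [333.1 539.7 245.9] j [-60.2  27.2  -4.8 103.    3.   49.9  23.5] F [ 0.8 -0.2 -0.1] op 25.9
delta -7.58 -14.84 1.90 -0.02 -7.49 -0.01 dist 503.3 ang 45.0
```

Call:
send_rows(deltas="-0.8 -1 -0.1 0 0 0 255;-1.6 -2 -0.2 0 0 0 255;-2.4 -3 -0.3 0 0 0 255;-3.2 -4 -0.4 0 0 0 255;-4 -5 -0.5 0 0 0 255")

```text
clock: 1.08
ee_pos: [453.8, 387.9, 261.6]
tool_rot: [[-1.0, 0.002, 0.001], [0.002, 1.0, -0.002], [-0.001, -0.002, -1.0]]
contact_force: [0.6, 0.7, -1.0]
opening: -0.0
```

```bash
python3 -c "
from h import *
import pickle
f=grab('wrist','w1');pickle.dump(f,open('w1.pkl','wb'))
for p in [(608,399,34),(556,331,34),(512,366,34),(565,434,34)]: print(proj(f,p))
go([560,94,190],Rt(45,90))"
```

```text
(np.float64(284.1472452128993), np.float64(293.98368749272873))
(np.float64(230.86609415354414), np.float64(258.8360648727802))
(np.float64(257.5815736533312), np.float64(226.40653095492618))
(np.float64(311.854006629992), np.float64(265.2126984855222))
t 1.13 at [460.  380.2 262.2] j [-42.8  23.6  -3.5 106.9   2.4  49.6  41.9] F [ 4.5 -6.1  1. ] op -0.4
delta -3.42 -9.49 2.48 -0.09 -7.46 -0.08 dist 311.6 ang 44.8
```

View pics/w1.png

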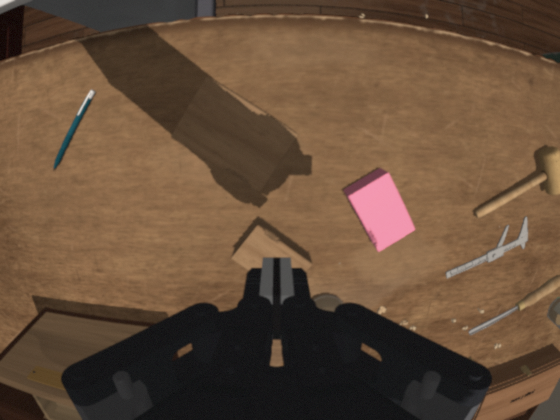

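Call:
send_rows(deltas="-0.4 -1.1 0.2 0 -1 0 255;-0.8 -2.2 0.5 0 -2 0 255;-1.1 -3.3 0.8 0 -3 0 255;-1.5 -4.4 1 0 -4 0 255;-1.9 -5.4 1.3 0 -5 0 255")

```text
clock: 1.55
ee_pos: [512.7, 232.7, 231.1]
tool_rot: [[-0.892, 0.024, 0.451], [0.014, 1.0, -0.025], [-0.451, -0.016, -0.892]]
contact_force: [0.6, -0.9, -0.8]
opening: 0.3
```

```bash
python3 -c "
from h import *
go([620,94,170],Rt(45,90))"
```

```text
t 1.55 at [512.7 232.7 231.1] j [-58.1  19.1  22.7 131.1  44.1  14.4   9.6] F [ 0.6 -0.9 -0.8] op 0.3
delta -2.34 -4.50 3.54 -0.25 -3.03 -0.10 dist 185.7 ang 18.3
```

Call:
send_rows(deltas="-0.5 -0.9 0.7 0 -0.6 0 255;-1 -1.8 1.4 -0.1 -1.2 0 255;-1.5 -2.7 2.1 -0.2 -1.8 0 255;-2 -3.6 2.8 -0.2 -2.4 -0.1 255;-2.3 -4.5 3.5 -0.2 -3 -0.1 255")

```text
clock: 1.97
ee_pos: [548.4, 172.7, 216.6]
tool_rot: [[-0.828, 0.055, 0.557], [0.003, 0.996, -0.093], [-0.56, -0.075, -0.825]]
contact_force: [-0.3, -0.0, -0.6]
opening: 0.2
```

```bash
python3 -c "
from h import *
go([670,94,160],Rt(45,90))
go([692,94,160],Rt(45,90))
go([705,94,160],Rt(45,90))
f=grab('scene','s2');f=grab('wrist','w2')"
```

```text
t 1.97 at [548.4 172.7 216.6] j [-52.1  22.   20.7 135.4  96.6  15.6 -39.7] F [-0.3 -0.  -0.6] op 0.2
delta -2.31 -2.25 4.06 -0.89 -1.82 0.05 dist 155.5 ang 12.2
t 1.97 at [548.4 172.7 216.6] j [-52.1  22.   20.7 135.4  96.6  15.6 -39.7] F [-0.3 -0.  -0.6] op 0.2
delta -2.92 -2.21 4.47 -0.89 -1.82 0.05 dist 173.3 ang 12.2
t 1.97 at [548.4 172.7 216.6] j [-52.1  22.   20.7 135.4  96.6  15.6 -39.7] F [-0.3 -0.  -0.6] op 0.2
delta -3.28 -2.18 4.71 -0.89 -1.82 0.05 dist 184.2 ang 12.2
```

View pics/s2.png

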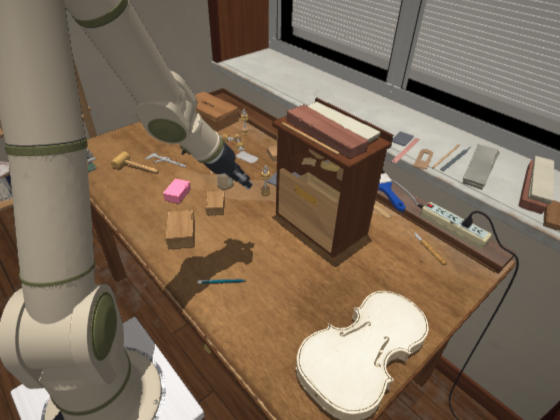

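View pics/w2.png

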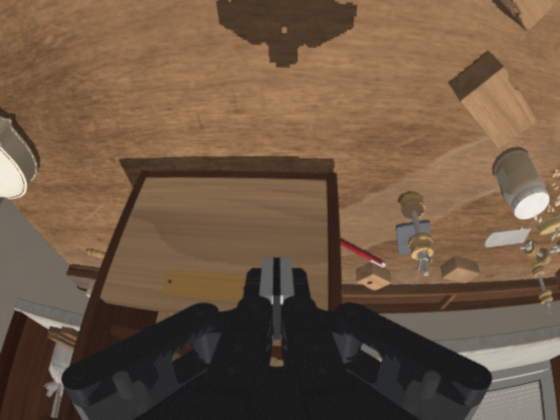

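```bash
python3 -c "
from h import *
go([600,94,175],Rt(30,90))"
```

```text
t 2.07 at [548.  171.  215.9] j [-52.1  22.1  20.7 135.5  96.4  15.6 -39.4] F [ 0.5  0.5 -0.3] op -0.1
delta -0.68 -2.35 2.34 -0.92 0.66 -0.06 dist 101.5 ang 6.8
```

Call:
send_rows(deltas="-0.2 -0.6 0.5 -0.2 0.2 0 255;-0.4 -1.2 1.1 -0.4 0.3 0 255;-0.5 -1.8 1.8 -0.6 0.5 0 255;-0.7 -2.3 2.3 -0.9 0.7 0 255;-0.7 -2.3 2.3 -0.9 0.7 0 255")

```text
clock: 2.48
ee_pos: [601.8, 91.7, 175.8]
tool_rot: [[-0.868, 0.012, 0.496], [0.012, 1.0, -0.004], [-0.496, 0.002, -0.868]]
contact_force: [-0.2, -1.1, -0.5]
opening: -0.2
```

```bash
python3 -c "
from h import *
go([640,94,165],Rt(32,90))"
```

```text
t 2.48 at [601.8  91.7 175.8] j [-21.2  25.4   2.8 132.4 125.8  10.2 -53.8] F [-0.2 -1.1 -0.5] op -0.2
delta -0.93 0.09 0.94 -0.04 -0.38 -0.11 dist 39.7 ang 2.4
```

Call:
send_rows(deltas="-0.5 0 0.5 0 -0.2 0 255;-0.9 0.1 0.9 0 -0.3 0 255;-1.3 0.1 1.2 0 -0.3 0 255;-1.6 0.1 1.4 0 -0.3 0 255;-1.6 0.1 1.4 0 -0.3 0 255")

```text
clock: 2.9
ee_pos: [666.6, 94.4, 163.5]
tool_rot: [[-0.852, 0.013, 0.524], [0.012, 1.0, -0.004], [-0.524, 0.003, -0.852]]
contact_force: [0.4, -0.6, 0.4]
opening: -0.2
```

```bash
python3 -c "
from h import *
go([690,94,160],Rt(32,90))
go([700,94,160],Rt(32,90))
go([710,94,160],Rt(32,90))
f=grab('wrist','w3')"
```

```text
t 2.9 at [666.6  94.4 163.5] j [-18.7  29.8   1.9 126.3 127.4  10.4 -53.7] F [ 0.4 -0.6  0.4] op -0.2
delta -0.60 -0.00 0.51 -0.04 -0.06 -0.12 dist 23.7 ang 0.8
t 2.9 at [666.6  94.4 163.5] j [-18.7  29.8   1.9 126.3 127.4  10.4 -53.7] F [ 0.4 -0.6  0.4] op -0.2
delta -0.89 -0.00 0.68 -0.04 -0.06 -0.12 dist 33.6 ang 0.8
t 2.9 at [666.6  94.4 163.5] j [-18.7  29.8   1.9 126.3 127.4  10.4 -53.7] F [ 0.4 -0.6  0.4] op -0.2
delta -1.17 0.00 0.86 -0.04 -0.06 -0.12 dist 43.6 ang 0.8
```

View pics/w3.png

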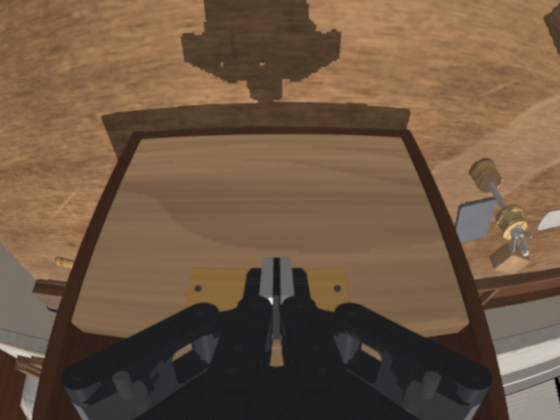

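Call:
send_rows(deltas="-0.4 0 0.3 0 0 0 255;-0.6 0 0.5 0 0 0 255;-0.7 0 0.6 0 0 0 255;-0.8 0 0.65 0 0 0 255;-0.8 0 0.65 0 0 0 255")

```text
clock: 3.37
ee_pos: [692.1, 95.1, 158.5]
tool_rot: [[-0.855, 0.01, 0.519], [0.011, 1.0, -0.002], [-0.519, 0.004, -0.855]]
contact_force: [-18.4, -0.5, 12.5]
opening: -0.2
```

Call:
send_rows(deltas="0.6 0 -0.4 0 0 0 255;1.6 0 -1 0 0 0 255;2.6 0 -1.7 0 0 0 255;3.6 0 -2.4 0 0 0 255;4.2 0 -3.0 0 0 0 255")

```text
clock: 3.78
ee_pos: [533.6, 96.0, 169.5]
tool_rot: [[-0.856, 0.01, 0.517], [0.01, 1.0, -0.003], [-0.517, 0.003, -0.856]]
contact_force: [0.3, -0.6, 0.5]
opening: -0.0
```

Call:
send_rows(deltas="0.3 0 -0.5 0 0 0 0;0.3 0 -1 0 0 0 0;0.3 0 -1 0 0 0 0;0.3 0 -1 0 0 0 0;0.3 0 -1 0 0 0 0")

```text
clock: 4.2
ee_pos: [511.0, 96.6, 190.7]
tool_rot: [[-0.856, 0.009, 0.518], [0.009, 1.0, -0.002], [-0.518, 0.003, -0.856]]
contact_force: [0.4, -0.5, -0.9]
opening: 60.4
```

```bash
python3 -c "
from h import *
go([560,300,250],Rt(0,90))
f=grab('scene','s3');f=grab('top','t3')"
```

```text
t 4.2 at [511.   96.6 190.7] j [-19.4  19.8  -7.3 142.5 124.5  18.9 -58.2] F [ 0.4 -0.5 -0.9] op 60.4
delta -2.36 6.80 -0.86 0.00 5.20 -0.09 dist 217.5 ang 31.2
```

View pics/s3.png

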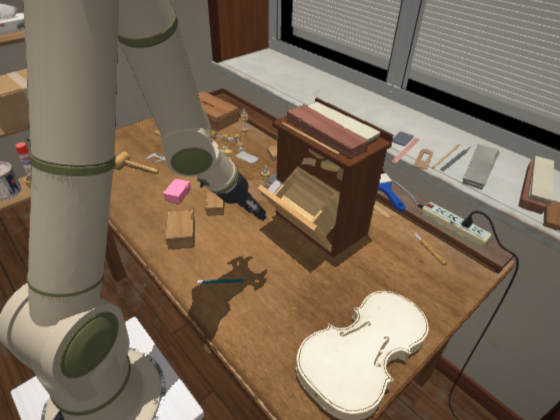

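```bash
python3 -c "
from h import *
go([520,200,230],Rt(0,110));go([540,340,230],Rt(0,141.5))"
```

```text
t 4.3 at [510.9  96.3 190.2] j [-19.4  19.9  -7.3 142.5 124.5  18.9 -58.2] F [-0.1 -0.   0.1] op 74.4
delta -0.91 3.46 -0.99 -0.91 5.13 -3.35 dist 111.4 ang 37.2
t 4.3 at [510.9  96.3 190.2] j [-19.4  19.9  -7.3 142.5 124.5  18.9 -58.2] F [-0.1 -0.   0.1] op 74.4
delta -1.44 8.14 -0.66 -2.33 4.83 -8.46 dist 248.6 ang 60.1
```

Call:
send_rows(deltas="0 0.6 -0.3 0 1 0 0;-0.3 1.3 -0.6 0 2 0 0;-0.5 2 -0.9 0 3 0 0;-0.7 2.7 -1 0 4 0 0;-0.9 3.5 -1 0 5.1 0 0")

```text
clock: 4.72
ee_pos: [517.6, 97.7, 201.0]
tool_rot: [[-0.909, 0.046, 0.414], [0.01, 0.996, -0.089], [-0.416, -0.076, -0.906]]
contact_force: [-0.4, 0.0, -0.4]
opening: 85.4
```

```bash
python3 -c "
from h import *
go([540,340,230],Rt(0,141.5))"
```

```text
t 4.72 at [517.6  97.7 201. ] j [-24.8  18.8  -2.  135.6  71.5  16.9  -6.2] F [-0.4  0.  -0.4] op 85.4
delta -1.00 8.00 -1.28 -2.60 3.45 -8.72 dist 245.1 ang 58.4
```

Call:
send_rows(deltas="-0.1 1.3 -0.2 -0.4 1 -1 0;-0.3 2.6 -0.5 -0.8 2 -2 0;-0.5 3.9 -0.8 -1.2 3 -3 0;-0.7 5 -1 -1.6 3.5 -4 0;-0.9 6.5 -1.2 -2 3.5 -6 0")

```text
clock: 5.13
ee_pos: [531.4, 222.8, 219.7]
tool_rot: [[-0.945, -0.262, 0.196], [-0.271, 0.962, -0.022], [-0.183, -0.074, -0.98]]
contact_force: [1.5, -0.1, -1.1]
opening: 85.4
```

```bash
python3 -c "
from h import *
go([540,340,230],Rt(0,141.5))"
```

```text
t 5.13 at [531.4 222.8 219.7] j [-13.8  23.5 -25.3 118.2  31.   35.8  44.5] F [ 1.5 -0.1 -1.1] op 85.4
delta -1.39 3.66 -0.37 -1.24 1.48 -5.96 dist 117.9 ang 37.6
```

Call:
send_rows(deltas="-0.3 0.8 -0.1 -0.3 0.3 -1.2 0;-0.6 1.6 -0.1 -0.6 0.6 -2.4 0;-0.9 2.4 -0.2 -0.9 0.9 -3.6 0;-1.2 3.2 -0.3 -1.1 1.2 -4.8 0;-1.4 3.7 -0.4 -1.2 1.5 -6 0")

```text
clock: 5.55
ee_pos: [540.2, 342.5, 230.2]
tool_rot: [[-0.644, -0.765, 0.006], [-0.765, 0.644, 0.001], [-0.005, -0.004, -1.0]]
contact_force: [1.2, -0.5, -0.2]
opening: 85.6
```

Call:
send_rows(deltas="0 0 0 0 0 0 0;0 0 0 0 0 0 0")

```text
clock: 5.72
ee_pos: [540.6, 343.0, 228.6]
tool_rot: [[-0.645, -0.764, 0.004], [-0.764, 0.645, 0.001], [-0.003, -0.002, -1.0]]
contact_force: [1.2, -0.9, 0.4]
opening: 85.6
```

```bash
python3 -c "
from h import *
import pickle
f=grab('wrist','w4');pickle.dump(f,open('w4.pkl','wb'))
for p in [(608,399,34),(556,331,34),(512,366,34),(565,434,34)]: print(proj(f,p))
go([560.5,382.6,150],Rt(0,141.5))"
```

```text
(np.float64(262.114088912618), np.float64(257.8478189532292))
(np.float64(257.0793154486335), np.float64(184.929152278339))
(np.float64(309.93467289574136), np.float64(183.49548693283825))
(np.float64(310.34959547252976), np.float64(256.9420044650507))
t 5.77 at [540.3 341.8 228.7] j [-11.5  33.3 -39.9 102.   26.1  54.   77.2] F [-0.2 -1.7 -0.5] op 85.4
delta -1.47 0.37 2.63 -0.03 0.03 -0.30 dist 90.9 ang 1.8
```

View pics/w4.png

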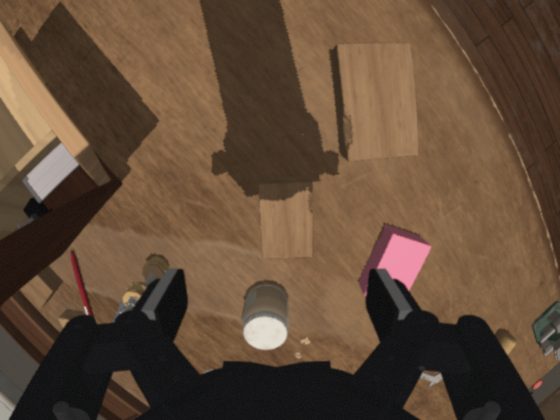

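Call:
send_rows(deltas="-0.4 0.1 0.7 0 0 -0.1 0;-0.8 0.2 1.4 0 0 -0.2 0;-1.2 0.3 2.1 0 0 -0.3 0;-1.5 0.45 2.8 0 0 -0.3 0;-1.5 0.45 3.7 0 0 -0.3 0")

```text
clock: 6.18
ee_pos: [560.0, 385.9, 117.5]
tool_rot: [[-0.624, -0.782, 0.006], [-0.782, 0.624, 0.002], [-0.005, -0.004, -1.0]]
contact_force: [0.2, -1.0, 0.2]
opening: 85.4
```

```bash
python3 -c "
from h import *
f=grab('wrist','w5')
for p in [(608,399,34),(556,331,34),(512,366,34),(565,434,34)]: print(proj(f,np.array(p)+[-1.8,1.5,0]))
go([558.7,384.1,4],Rt(0,141.5))"
```

```text
(np.float64(240.64924989232645), np.float64(266.52653822165445))
(np.float64(234.07489469696822), np.float64(156.62455349486433))
(np.float64(314.3725288924721), np.float64(156.5093008270346))
(np.float64(311.5733088511513), np.float64(267.2446125614033))
t 6.23 at [557.9 382.7 111.6] j [-17.7  42.9 -35.  102.1  33.2  45.9  72. ] F [-0.9 -2.1 -3. ] op 85.4
delta -0.06 0.02 3.59 -0.02 -0.03 -0.01 dist 107.6 ang 0.2
```

View pics/w5.png

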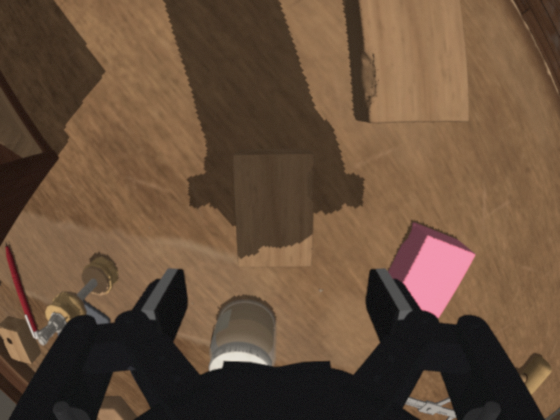

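```bash
python3 -c "
from h import *
import pickle
f=optics.grab_frame('wrist');f['s']=sense();s=f['s']
def loc(p): return np.round(np.array(s['tool_rot']).T@(p-s['ee_pos']),0)
for u,v,z in [(389,275,0),(415,222,0),(391,280,30),(435,317,30),(427,237,30),(360,122,0)]: print((u,v),loc(onz(f,u,v,z)))
"
```

```text
(389, 275) [-66. 106. 113.]
(415, 222) [-14. 124. 113.]
(391, 280) [-54.  96.  83.]
(435, 317) [-97. 149.  83.]
(427, 237) [-16. 123.  83.]
(360, 122) [ 70.  68. 114.]
```

Call:
send_rows(deltas="-0.05 0 1 0 0 0 0;-0.05 0 2 0 0 0 0;-0.05 0 3 0 0 0 0;-0.05 0 3.5 0 0 0 0;-0.05 0 3.55 0 0 0 0", grip_force=45)

```text
clock: 6.7
ee_pos: [557.8, 380.6, 5.2]
tool_rot: [[-0.624, -0.781, -0.003], [-0.781, 0.624, -0.008], [0.009, -0.003, -1.0]]
contact_force: [-1.1, -0.6, 1.1]
opening: 85.4
```

Call:
send_rows(deltas="0 0 0 0 0 0 160;0 0 0 0 0 0 255;0 0 0 0 0 0 255;0 0 0 0 0 0 255;0 0 0 0 0 0 255")

```text
clock: 7.12
ee_pos: [558.7, 381.1, 7.3]
tool_rot: [[-0.625, -0.781, -0.001], [-0.781, 0.625, -0.007], [0.006, -0.004, -1.0]]
contact_force: [-0.7, -0.4, 6.9]
opening: 57.0
```

```bash
python3 -c "
from h import *
go([558.7,384.1,4],Rt(0,141.5))"
```

```text
t 7.12 at [558.7 381.1   7.3] j [-21.   49.9 -29.5 104.4  39.6  36.7  66.7] F [-0.7 -0.4  6.9] op 57.0
delta -0.08 0.06 0.11 -0.03 -0.06 -0.03 dist 4.4 ang 0.4
```

Call:
send_rows(deltas="0 0 -0.5 0 0 0 255;0 0 -1.5 0 0 0 255;0 0 -2.7 0 0 0 255;0 0 -3.9 0 0 0 255;0 0 -5.1 0 0 0 255")

```text
clock: 7.53
ee_pos: [558.5, 382.2, 163.6]
tool_rot: [[-0.624, -0.781, -0.001], [-0.781, 0.624, -0.006], [0.005, -0.003, -1.0]]
contact_force: [1.7, 0.5, -0.7]
opening: 57.2
```

Call:
send_rows(deltas="0 0 -1.2 0 0 0 255;0 0 -2.4 0 0 0 255;0 0 -2.4 0 0 0 255")

```text
clock: 7.78
ee_pos: [560.0, 385.6, 245.3]
tool_rot: [[-0.624, -0.781, 0.009], [-0.781, 0.624, 0.001], [-0.006, -0.006, -1.0]]
contact_force: [0.4, 1.0, -0.6]
opening: 57.1
```

Run:
```python
from h import *
import pickle
f=grab('wrist','w6');pickle.dump(f,open('w6.pkl','wb'))
T=grab('top','t6');S=grab('scene','s6')
go([560,250,260],Rt(0,115))
def z(n,x0,y0,x1,y1,k,o):
    a=cv2.imread(f'pics/{n}.png')[y0:y1,x0:x1];a=cv2.resize(a,None,fx=k,fy=k,interpolation=cv2.INTER_CUBIC)
    for x in range(x0,x1,10): cv2.putText(a,str(x),(int((x-x0+.5)*k),10),0,.35,(255,255,255));cv2.line(a,(int((x-x0+.5)*k),12),(int((x-x0+.5)*k),20),(255,255,255),1)
    for y in range(y0,y1,10): cv2.putText(a,str(y),(0,int((y-y0+.5)*k)),0,.35,(255,255,255));cv2.line(a,(24,int((y-y0+.5)*k)),(30,int((y-y0+.5)*k)),(255,255,255),1)
    cv2.imwrite(f'pics/{o}.png',a)
z('t6',220,145,335,205,6.5,'t6z');z('s6',250,140,350,260,5,'s6z')
```

```text
t 7.93 at [558.5 382.3 236.8] j [-14.6  35.6 -39.8  96.3  26.4  58.   77.8] F [-0.6  0.1 -1.3] op 57.3
delta 3.41 -2.80 -0.75 -0.05 -0.03 4.39 dist 134.3 ang 26.4
```

View pics/t6z.png

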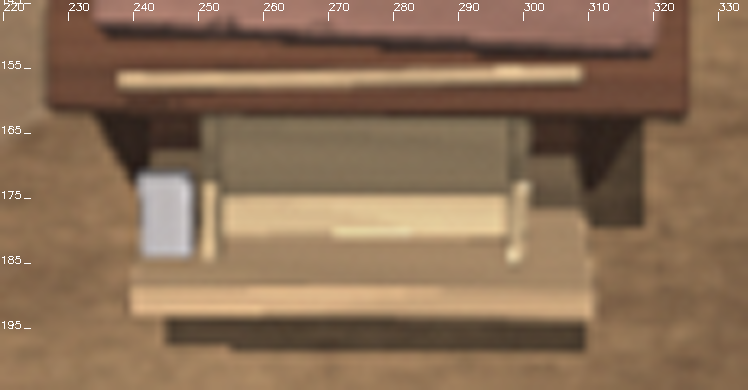

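View pics/s6z.png

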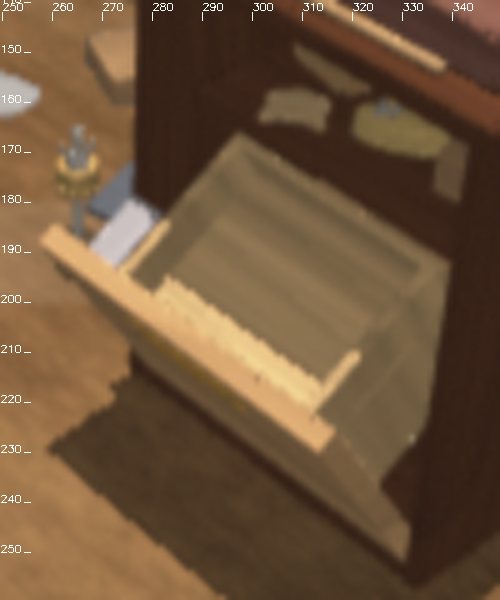

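View pics/w6.png

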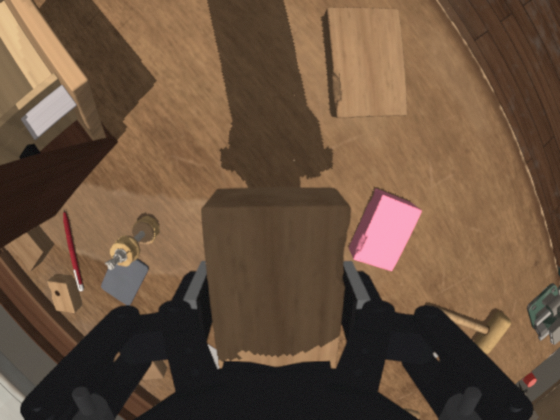

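```bash
cat >> h.py <<'E'
H=np.array([698.5,93,22.]);TH=.55
def binp(l,th=None,H_=None):
    th=TH if th is None else th
    H_=H if H_ is None else H_
    x=np.array([np.cos(th),0,np.sin(th)]);z=np.array([-np.sin(th),0,np.cos(th)])
    return H_+l[0]*x+np.array([0,l[1],0])+l[2]*z
E
python3 - <<'E'
from h import *
T=static('top');S=static('scene')
for n,l in dict(rimoutL=(-8,118,168),rimoutR=(-8,-118,168),riminL=(8,118,168),riminR=(8,-118,168),sideLf=(8,79,136),sideRf=(8,-79,136),floorFL=(8,75,104),floorFR=(8,-75,104),backL=(116,75,136),backR=(116,-75,136)).items():
    p=binp(l);print(n,np.round(p),'top',np.round(proj(T,p),1),'scene',np.round(proj(S,p),1))
print(tri(ray(T,238.5,193.8),ray(S,258,187)),tri(ray(T,309.5,193.8),ray(S,312.5,231)))
E
```

```text
rimoutL [604. 211. 161.] top [238.9 193.3] scene [256.2 187.6]
rimoutR [604. -25. 161.] top [310.3 193.5] scene [312.6 229.2]
riminL [618. 211. 169.] top [238.8 188.9] scene [259.7 183.6]
riminR [618. -25. 169.] top [310.6 189.1] scene [316.4 224.6]
sideLf [634. 172. 142.] top [251.1 184.8] scene [272.4 194.6]
sideRf [634.  14. 142.] top [298.2 184.9] scene [309.7 221.8]
floorFL [651. 168. 115.] top [252.7 180.8] scene [277.2 200. ]
floorFR [651.  18. 115.] top [296.6 180.9] scene [312.2 225.6]
backL [726. 168. 199.] top [251.6 154.6] scene [296.4 168.4]
backR [726.  18. 199.] top [298.  154.7] scene [333.2 192. ]
(array([604.93440963, 209.87381167, 163.16392252]), [3.895457386866696, 3.895457386866696]) (array([604.35182771, -23.62777089, 152.98179999]), [1.100187917101898, 1.1001879171018731])
```

```bash
python3 - <<'E'
from h import *
import pickle
f=pickle.load(open('w6.pkl','rb'))
s=f['s']
# tool coords
def tool(u,v,zt):
    e,d=ray(f,u,v);R=s['tool_rot'];e=R.T@(e-s['ee_pos']);d=R.T@d
    return np.round(e+d*(zt-e[2])/d[2],1)
for u,v,z in [(214,188,7),(342,188,7),(205,207,-27),(349,207,-27),(205,207,-25),(349,207,-25)]:print(tool(u,v,z))
E
python3 -c "
from h import *
print(binp((62,0,150)));print(binp((60,0,115)))
go([570,250,260],Rt(0,100))"
```

```text
[ 41.5 -28.7   7. ]
[41.5 32.4  7. ]
[ 42.3 -25.8 -27. ]
[ 42.3  28.3 -27. ]
[ 41.7 -26.3 -25. ]
[ 41.6  28.8 -25. ]
[672.95343603  93.         182.2852865 ]
[689.54244     93.         151.40155377]
t 7.93 at [558.5 382.3 236.8] j [-14.6  35.6 -39.8  96.3  26.4  58.   77.8] F [-0.6  0.1 -1.3] op 57.3
delta 3.21 -3.06 -0.74 -0.05 -0.02 6.89 dist 134.8 ang 41.3
```

```bash
python3 -c "
from h import *
for z in (240,200,160,125,113): print(z,np.round(binp((59,0,z)),1))
go([560,240,280],Rt(15,95))"
```

```text
240 [623.4  93.  257.4]
200 [644.3  93.  223.3]
160 [665.2  93.  189.2]
125 [683.5  93.  159.4]
113 [689.7  93.  149.2]
t 7.93 at [558.5 382.3 236.8] j [-14.6  35.6 -39.8  96.3  26.4  58.   77.8] F [-0.6  0.1 -1.3] op 57.3
delta 3.68 -3.01 -1.41 1.16 -2.29 7.69 dist 148.7 ang 48.6
```

Call:
send_rows(deltas="0.6 -0.5 -0.4 0.2 -0.4 1.1 255;1.2 -1 -0.8 0.4 -0.8 2.2 255;1.8 -1.5 -1.1 0.6 -1.2 3.3 255;2.4 -2 -1.4 0.8 -1.6 4.4 255;3 -2.5 -1.4 1 -2 5.5 255")

```text
clock: 8.35
ee_pos: [560.6, 263.8, 280.0]
tool_rot: [[-0.925, -0.302, 0.229], [-0.304, 0.952, 0.027], [-0.226, -0.045, -0.973]]
contact_force: [0.8, -0.2, -0.9]
opening: 57.3
```

```bash
python3 -c "
from h import *
go([590,140,280],Rt(25,90))"
```

```text
t 8.35 at [560.6 263.8 280. ] j [-11.7  21.9 -29.7 111.   27.3  41.3  50. ] F [ 0.8 -0.2 -0.9] op 57.3
delta 0.35 -4.23 0.11 0.55 -1.90 2.91 dist 127.2 ang 21.1
```

Call:
send_rows(deltas="0 -0.8 0 0.1 -0.4 0.6 255;0.1 -1.6 0 0.2 -0.8 1.2 255;0.2 -2.4 0.1 0.3 -1.2 1.8 255;0.3 -3.2 0.1 0.4 -1.6 2.4 255;0.4 -4.2 0.1 0.5 -1.9 2.9 255")

```text
clock: 8.77
ee_pos: [586.7, 139.5, 278.6]
tool_rot: [[-0.907, -0.002, 0.421], [0.001, 1.0, 0.006], [-0.421, 0.005, -0.907]]
contact_force: [1.2, 0.9, -0.8]
opening: 57.3
```

```bash
python3 -c "
from h import *
go(binp((59,-1,240)),Rt(31.5,90))"
```

```text
t 8.77 at [586.7 139.5 278.6] j [-10.7  16.4 -16.6 122.3  39.2  24.   30.6] F [ 1.2  0.9 -0.8] op 57.3
delta -0.81 -1.59 1.15 0.05 -1.10 -0.01 dist 63.6 ang 6.6
```

Call:
send_rows(deltas="-0.2 -0.5 0.3 0 -0.3 0 255;-0.4 -1 0.6 0 -0.6 0 255;-0.6 -1.4 0.9 0 -0.9 0 255;-0.8 -1.6 1.1 0 -1.1 0 255;-0.8 -1.6 1.1 0 -1.1 0 255")

```text
clock: 9.18
ee_pos: [621.4, 89.4, 256.1]
tool_rot: [[-0.855, 0.0, 0.519], [0.002, 1.0, 0.002], [-0.519, 0.003, -0.855]]
contact_force: [0.0, -0.1, -0.9]
opening: 57.3
```

Call:
send_rows(deltas="0 0 0 0 0 0 255")

```text
clock: 9.27
ee_pos: [620.7, 90.0, 255.1]
tool_rot: [[-0.856, -0.001, 0.517], [0.0, 1.0, 0.002], [-0.517, 0.002, -0.856]]
contact_force: [-0.4, 0.7, -1.4]
opening: 57.5
```

```bash
python3 -c "
from h import *
f=grab('wrist','w7');
for l in [(8,75,136),(8,-75,136),(116,75,136),(-8,118,168),(-8,-118,168)]: print(l,proj(f,binp(l)))
go(binp((59,-1,160)),Rt(31.5,90));go(binp((59,-1,125)),Rt(31.5,90));go(binp((59,-1,113)),Rt(31.5,90))
grab('scene','s7')"
```

```text
(8, 75, 136) (np.float64(374.2316516610304), np.float64(154.61866027987364))
(8, -75, 136) (np.float64(182.26389622866643), np.float64(154.61491940687867))
(116, 75, 136) (np.float64(363.20769564612135), np.float64(277.95063132154644))
(-8, 118, 168) (np.float64(442.9872136769247), np.float64(141.33176967797803))
(-8, -118, 168) (np.float64(113.32150842797122), np.float64(141.21216076031357))
t 9.32 at [620.5  89.9 254.9] j [-18.5  18.4   0.3 126.8  61.8  10.4  12.8] F [ 0.2  0.1 -1.8] op 57.2
delta -0.14 0.07 2.64 0.02 -0.06 -0.01 dist 79.5 ang 0.4
t 9.32 at [620.5  89.9 254.9] j [-18.5  18.4   0.3 126.8  61.8  10.4  12.8] F [ 0.2  0.1 -1.8] op 57.2
delta -0.15 0.06 3.81 0.02 -0.06 -0.01 dist 114.4 ang 0.4
t 9.32 at [620.5  89.9 254.9] j [-18.5  18.4   0.3 126.8  61.8  10.4  12.8] F [ 0.2  0.1 -1.8] op 57.2
delta -0.15 0.06 4.21 0.02 -0.06 -0.01 dist 126.4 ang 0.4
```

View pics/w7.png

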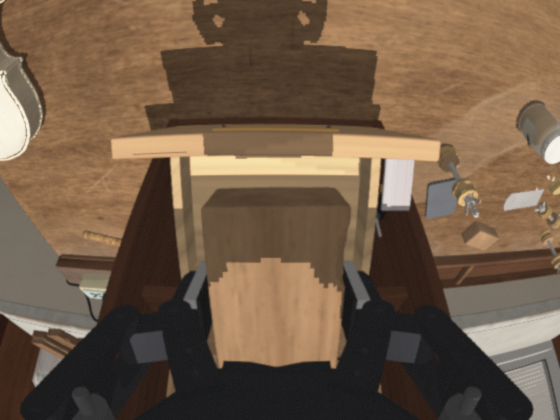

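View pics/s7.png

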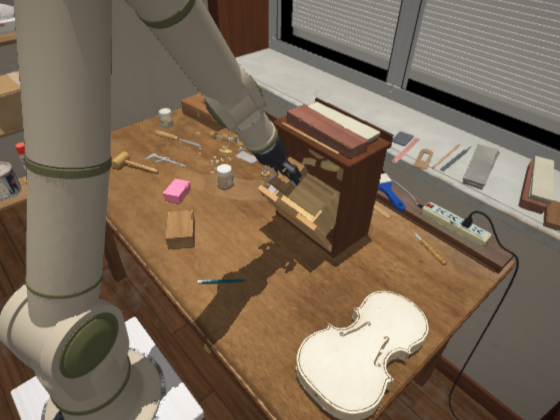

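Call:
send_rows(deltas="0 0 0.8 0 0 0 255;-0.1 0 1.6 0 0 0 255;-0.15 0 2.4 0 0 0 255;-0.15 0 3.1 0 0 0 255;-0.15 0 3.4 0 0 0 255")

```text
clock: 9.78
ee_pos: [678.4, 92.3, 169.9]
tool_rot: [[-0.855, -0.003, 0.519], [-0.0, 1.0, 0.005], [-0.519, 0.004, -0.855]]
contact_force: [0.5, 0.3, -1.5]
opening: 57.0
```

```bash
python3 -c "
from h import *
go(binp((59,-1,113)),Rt(31.5,90))
grab('scene','s8');grab('wrist','w8')"
```

```text
t 9.78 at [678.4  92.3 169.9] j [-11.7  29.6  -6.5 124.1 109.   12.1 -32.7] F [ 0.5  0.3 -1.5] op 57.0
delta 0.03 -0.02 0.79 0.05 -0.04 0.00 dist 23.7 ang 0.4
```

View pics/w8.png

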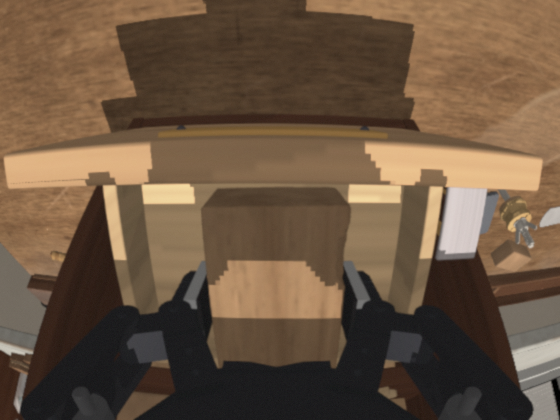

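Call:
send_rows(deltas="0 0 0.2 0 0 0 255;0 0 0.4 0 0 0 255;0 0 0.55 0 0 0 255;0 0 0.65 0 0 0 255;0 0 0.7 0 0 0 255")

```text
clock: 10.3
ee_pos: [688.7, 90.6, 150.2]
tool_rot: [[-0.857, -0.0, 0.516], [0.001, 1.0, 0.003], [-0.516, 0.003, -0.857]]
contact_force: [-0.6, 0.6, -0.8]
opening: 57.3
```

```bash
python3 -c "
from h import *
go(binp((59,-1,111)),Rt(31.5,90))
s=sense();print(s['tool_rot'].T@s['contact_force'])"
```

```text
t 10.3 at [688.7  90.6 150.2] j [ -9.1  32.1  -9.6 123.3 112.2  14.1 -35.2] F [-0.6  0.6 -0.8] op 57.3
delta -0.01 0.05 0.11 0.03 -0.08 -0.01 dist 3.7 ang 0.5
[0.91839283 0.61958153 0.37712162]
```

Not in contact yet; small steps.

Call:
send_rows(deltas="0 0 0.05 0 0 0 255;0 0 0.1 0 0 0 255;0 0 0.15 0 0 0 255")

```text
clock: 10.55
ee_pos: [692.1, 90.9, 148.4]
tool_rot: [[-0.855, -0.001, 0.519], [0.001, 1.0, 0.003], [-0.519, 0.003, -0.855]]
contact_force: [-7.4, 1.8, 19.9]
opening: 57.3
```

Call:
send_rows(deltas="0 0 0.05 0 0 0 255;0 0 0.1 0 0 0 255;0 0 0.1 0 0 0 255")

```text
clock: 10.8
ee_pos: [694.9, 91.0, 148.5]
tool_rot: [[-0.852, -0.001, 0.523], [0.001, 1.0, 0.002], [-0.523, 0.002, -0.852]]
contact_force: [-6.8, -0.8, 16.7]
opening: 57.1
```

```bash
python3 -c "
from h import *
go(binp((59,-1,111)),Rt(31.5,90))
s=sense();print(s['tool_rot'].T@s['contact_force'])
d=s['ee_pos']-H;print('local',d[0]*np.cos(TH)+d[2]*np.sin(TH),-d[0]*np.sin(TH)+d[2]*np.cos(TH))"
```

```text
t 10.8 at [694.9  91.  148.5] j [ -8.5  32.6 -10.5 122.8 113.3  15.  -36. ] F [-6.8 -0.8 16.7] op 57.1
delta 0.13 0.03 -0.04 0.02 0.01 -0.01 dist 4.3 ang 0.1
[ -2.96548517  -0.77338419 -17.75599579]
local 63.020572690081416 109.68749102818161
```

Call:
send_rows(deltas="0 0 -0.05 0 0 0 255;0 0 -0.05 0 0 0 60;0 0 -0.05 0 0 0 0;0 0 -0.05 0 0 0 0;0 0 -0.05 0 0 0 0")

```text
clock: 11.22
ee_pos: [694.1, 91.0, 149.5]
tool_rot: [[-0.852, -0.001, 0.523], [0.0, 1.0, 0.002], [-0.523, 0.002, -0.852]]
contact_force: [1.3, 0.3, -0.3]
opening: 85.2
```

```bash
python3 -c "
from h import *
go(binp((59,-1,180)),Rt(31.5,90))
grab('wrist','w9')"
```

```text
t 11.22 at [694.1  91.  149.5] j [ -8.6  32.5 -10.3 122.9 113.1  14.8 -35.8] F [ 1.3  0.3 -0.3] op 85.2
delta 0.13 0.04 -2.30 0.02 0.00 -0.00 dist 69.1 ang 0.1
```

View pics/w9.png

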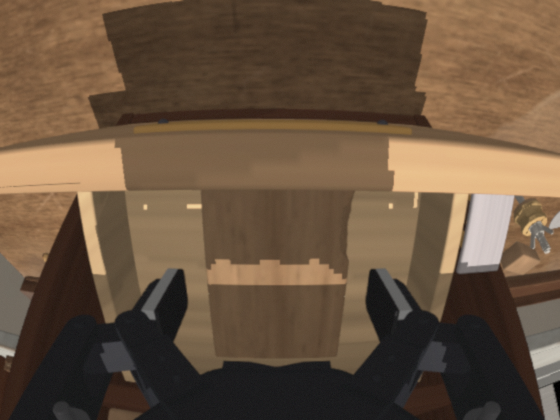

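Released; the block lies flat on the floor. Wait a few rows, then withdraw along the tool axis.

Call:
send_rows(deltas="0 0 -0.3 0 0 0 0;0 0 -0.6 0 0 0 0;0.05 0 -1.4 0 0 0 0;0.1 0 -2.4 0 0 0 0;0.1 0 -3.6 0 0 0 0")

```text
clock: 11.68
ee_pos: [645.1, 90.4, 224.9]
tool_rot: [[-0.851, 0.0, 0.525], [0.001, 1.0, 0.001], [-0.525, 0.001, -0.851]]
contact_force: [-0.6, 0.2, -0.6]
opening: 85.0
```

Call:
send_rows(deltas="0 0 -0.8 0 0 0 255;0.8 0 -1.6 0 0 0 255;1.8 0 -1.6 0 0 0 255;2.6 0 -1.6 0 0 0 255;2.6 0 -1.6 0 0 0 255")

```text
clock: 12.1
ee_pos: [558.8, 89.7, 229.1]
tool_rot: [[-0.851, 0.002, 0.525], [0.001, 1.0, -0.002], [-0.525, -0.002, -0.851]]
contact_force: [-0.2, -0.8, 0.0]
opening: 25.6
```

```bash
python3 -c "
from h import *
go([575,93,160],Rt(31.5,90))
f=grab('wrist','w10');grab('scene','s10')
import pickle;pickle.dump(f,open('w10.pkl','wb'))"
```

```text
t 12.1 at [558.8  89.7 229.1] j [-19.4  17.4  -2.4 135.6 103.1  12.2 -31.8] F [-0.2 -0.8  0. ] op 25.6
delta 0.75 0.11 2.24 -0.02 0.03 -0.01 dist 71.1 ang 0.2
```

View pics/w10.png

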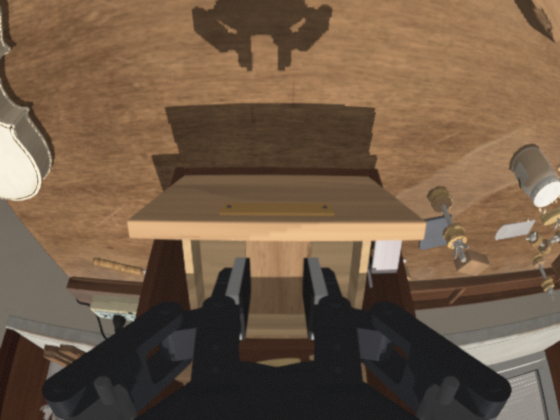

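View pics/s10.png

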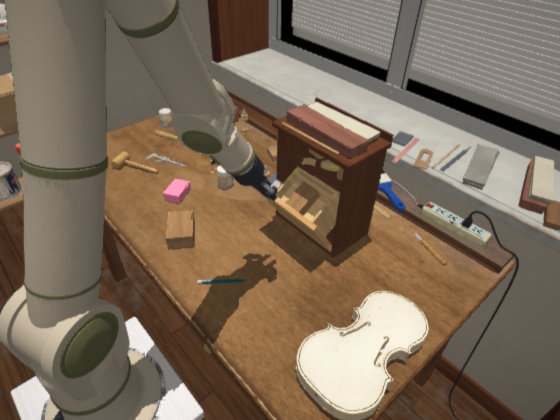

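Call:
send_rows(deltas="0.4 0 0.5 0 0 0 255;0.8 0 1.1 0 0 0 255;1 0.1 1.7 0 0 0 255;1 0.1 2.3 0 0 0 255;1 0.1 2.4 0 0 0 255")

```text
clock: 12.62
ee_pos: [569.7, 91.1, 148.1]
tool_rot: [[-0.855, 0.002, 0.519], [-0.0, 1.0, -0.005], [-0.519, -0.004, -0.855]]
contact_force: [-1.2, -0.2, 0.0]
opening: 0.3
```

```bash
python3 -c "
from h import *
for x in (600,640,690,696): go([x,93,155],Rt(32,90))"
```

```text
t 12.62 at [569.7  91.1 148.1] j [ -7.5  28.4 -18.4 137.6 125.4  24.7 -54.3] F [-1.2 -0.2  0. ] op 0.3
delta -0.98 0.07 0.33 -0.05 -0.12 0.00 dist 31.1 ang 0.8
t 12.62 at [569.7  91.1 148.1] j [ -7.5  28.4 -18.4 137.6 125.4  24.7 -54.3] F [-1.2 -0.2  0. ] op 0.3
delta -2.12 0.07 1.02 -0.05 -0.12 0.00 dist 70.7 ang 0.8
t 12.62 at [569.7  91.1 148.1] j [ -7.5  28.4 -18.4 137.6 125.4  24.7 -54.3] F [-1.2 -0.2  0. ] op 0.3
delta -3.55 0.07 1.88 -0.05 -0.12 0.00 dist 120.5 ang 0.8
t 12.62 at [569.7  91.1 148.1] j [ -7.5  28.4 -18.4 137.6 125.4  24.7 -54.3] F [-1.2 -0.2  0. ] op 0.3
delta -3.72 0.07 1.99 -0.05 -0.12 0.00 dist 126.5 ang 0.8
```

Call:
send_rows(deltas="-0.4 0 0.15 0 0 0 255;-0.8 0 0.3 0 0 0 255;-1.2 0.05 0.5 0 0 0 255;-1.6 0.05 0.7 0 0 0 255;-2 0.05 0.9 0 0 0 255")

```text
clock: 13.03
ee_pos: [634.9, 92.2, 156.8]
tool_rot: [[-0.856, 0.002, 0.518], [-0.001, 1.0, -0.005], [-0.518, -0.005, -0.855]]
contact_force: [-4.8, 0.8, 1.1]
opening: 0.2
```

```bash
python3 -c "
from h import *
for x in (670,690,696): go([x,93,157],Rt(32,90))"
```

```text
t 13.03 at [634.9  92.2 156.8] j [-10.8  29.2 -10.2 129.6 119.6  17.  -45.3] F [-4.8  0.8  1.1] op 0.2
delta -1.01 0.03 0.60 -0.05 -0.14 0.01 dist 35.1 ang 0.9
t 13.03 at [634.9  92.2 156.8] j [-10.8  29.2 -10.2 129.6 119.6  17.  -45.3] F [-4.8  0.8  1.1] op 0.2
delta -1.58 0.03 0.95 -0.05 -0.14 0.01 dist 55.1 ang 0.9
t 13.03 at [634.9  92.2 156.8] j [-10.8  29.2 -10.2 129.6 119.6  17.  -45.3] F [-4.8  0.8  1.1] op 0.2
delta -1.75 0.03 1.05 -0.05 -0.14 0.01 dist 61.1 ang 0.9
```

Call:
send_rows(deltas="-0.4 0 0.25 0 0 0 255;-0.8 0 0.5 0 0 0 255;-1.1 0 0.7 0 0 0 255;-1.4 0 0.85 0 0 0 255;-1.6 0 0.95 0 0 0 255")

```text
clock: 13.45
ee_pos: [690.8, 92.0, 157.5]
tool_rot: [[-0.856, 0.002, 0.517], [-0.001, 1.0, -0.005], [-0.517, -0.005, -0.856]]
contact_force: [-14.3, -2.4, 4.7]
opening: 0.3
```

```bash
python3 -c "
from h import *
for x in (690,698): go([x,93,157],Rt(32,90))"
```

```text
t 13.45 at [690.8  92.  157.5] j [-14.8  31.3  -2.1 123.  114.4  10.7 -38.4] F [-14.3  -2.4   4.7] op 0.3
delta 0.03 0.03 0.00 -0.05 -0.14 0.01 dist 1.4 ang 0.9
t 13.45 at [690.8  92.  157.5] j [-14.8  31.3  -2.1 123.  114.4  10.7 -38.4] F [-14.3  -2.4   4.7] op 0.3
delta -0.20 0.04 0.14 -0.05 -0.14 0.01 dist 7.3 ang 0.9
```

Call:
send_rows(deltas="-0.1 0 0.05 0 0 0 255;-0.2 0 0.1 0 0 0 255;-0.2 0 0.1 0 0 0 255")

```text
clock: 13.7
ee_pos: [692.7, 91.9, 157.2]
tool_rot: [[-0.859, 0.001, 0.511], [-0.001, 1.0, -0.004], [-0.511, -0.004, -0.859]]
contact_force: [-29.2, -2.4, 18.9]
opening: 0.3
```

Call:
send_rows(deltas="0.2 0 -0.1 0 0 0 255;0.5 0 -0.3 0 0 0 255;1 0 -0.6 0 0 0 255;1.5 0 -0.9 0 0 0 255;2 0 -1.2 0 0 0 255")

```text
clock: 14.12
ee_pos: [622.5, 91.9, 158.2]
tool_rot: [[-0.859, 0.001, 0.512], [-0.001, 1.0, -0.004], [-0.512, -0.004, -0.859]]
contact_force: [-0.0, 0.8, 0.2]
opening: -0.1
```

Call:
send_rows(deltas="0.5 0 -0.4 0 0 0 255;1 0 -0.9 0 0 0 255;1.5 0 -1.4 0 0 0 255;1.6 0 -1.6 0 0 0 255;1.6 0 -1.6 0 0 0 255")

```text
clock: 14.53
ee_pos: [556.2, 92.0, 176.0]
tool_rot: [[-0.858, 0.0, 0.513], [-0.002, 1.0, -0.004], [-0.513, -0.005, -0.858]]
contact_force: [0.7, 0.3, 0.1]
opening: 0.3
```

```bash
python3 -c "
from h import *
go([500,93,230],Rt(31,90))
grab('scene','s11');grab('wrist','w11')"
```

```text
t 14.53 at [556.2  92.  176. ] j [-10.6  23.9 -14.8 137.7 119.4  20.2 -48.9] F [0.7 0.3 0.1] op 0.3
delta 0.69 0.03 -2.51 -0.04 -0.02 0.02 dist 78.0 ang 0.3
```

View pics/s11.png

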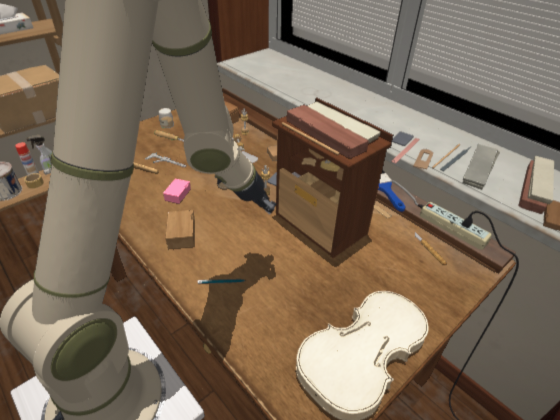

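View pics/w11.png

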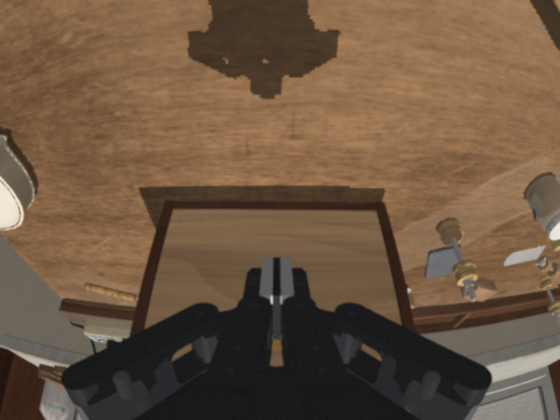

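Call:
send_rows(deltas="0.3 0 -0.8 0 0 0 255;0.6 0 -1.6 0 0 0 255;0.7 0 -2.5 0 0 0 255;0.7 0 -2.5 0 0 0 255;0.7 0 -2.5 0 0 0 255")

```text
clock: 15.05
ee_pos: [502.9, 93.4, 230.6]
tool_rot: [[-0.856, 0.0, 0.517], [-0.002, 1.0, -0.003], [-0.517, -0.004, -0.856]]
contact_force: [0.2, 0.7, -0.9]
opening: -0.2
```

Call:
send_rows(deltas="0 0 0 0 0 0 255;0 0 0 0 0 0 255;0 0 0 0 0 0 255;0 0 0 0 0 0 255;0 0 0 0 0 0 255")

```text
clock: 15.47
ee_pos: [503.1, 93.1, 230.0]
tool_rot: [[-0.856, 0.001, 0.516], [-0.001, 1.0, -0.004], [-0.516, -0.004, -0.856]]
contact_force: [0.6, -0.0, 0.6]
opening: 0.3
```

Run:
```python
from h import *
S=grab('scene','s12');W=grab('wrist','w12');T=grab('top','t12')
a=S['color'][130:265,255:350,::-1];b=T['color'][150:200,215:340,::-1]
a=cv2.resize(a,None,fx=4,fy=4,interpolation=cv2.INTER_CUBIC);b=cv2.resize(b,(380,152))
c=np.zeros((540,780,3),np.uint8);c[:,:380]=a[:540,:380];c[:152,390:770]=b
cv2.imwrite('pics/c12.png',c)
for th in(0,.05): print(th,[np.round(proj(S,binp(l,th)),1) for l in [(-8,118,168),(-8,-118,168)]])
```

```text
0 [array([278. , 168.8]), array([335.7, 207.2])]
0.05 [array([276., 170.]), array([333.6, 208.7])]
```

View pics/c12.png

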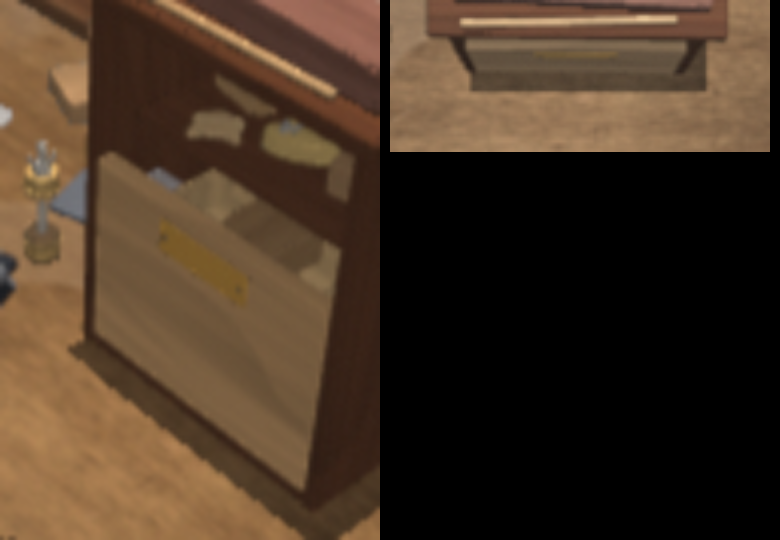

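View pics/w12.png

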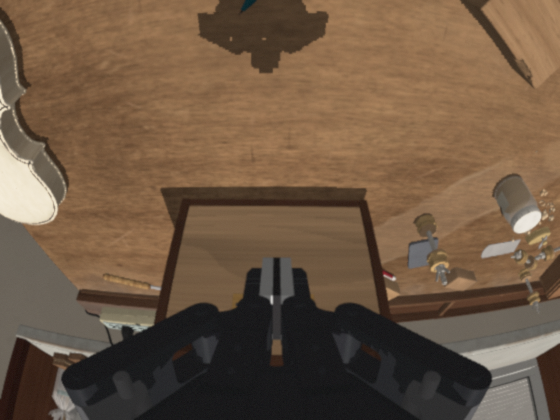

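Run:
```python
from h import *
S=static('scene')
for y in (44+3,):
  for l in [(105,27,138),(105,-31,138),(60,27,138),(60,-31,138)]: print(l,np.round((np.array(proj(S,binp(l,0)))-[255,130])*4))
for px in [(237,222),(265,203),(325,240)]: print(onz(S,255+px[0]/4,130+px[1]/4,160)-H)
```

```text
(105, 27, 138) [277. 184.]
(105, -31, 138) [333. 219.]
(60, 27, 138) [237. 207.]
(60, -31, 138) [293. 243.]
[ 46.616417    13.68061962 138.        ]
[ 80.24658383  16.52710803 138.        ]
[ 81.1837633  -44.36595829 138.        ]
```

Run:
```python
from h import *
S=static('scene')
a=cv2.imread('pics/s12.png');k=14;x0,y0=295,165
a=cv2.resize(a[y0:y0+42,x0:x0+50],None,fx=k,fy=k,interpolation=cv2.INTER_CUBIC)
a=cv2.convertScaleAbs(a,alpha=1.6)
def dr(l,c):
    p=proj(S,binp(l,0));cv2.circle(a,(int((p[0]-x0+.5)*k),int((p[1]-y0+.5)*k)),4,c,-1)
for l in[(96,29,138),(96,-29,138),(60,29,138)]:dr(l,(0,0,255))
for l in[(116,75,136),(116,-75,136),(8,75,168),(8,-75,168)]:dr(l,(0,255,0))
cv2.imwrite('pics/z12.png',a)
```

```text
(no output)
```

View pics/z12.png

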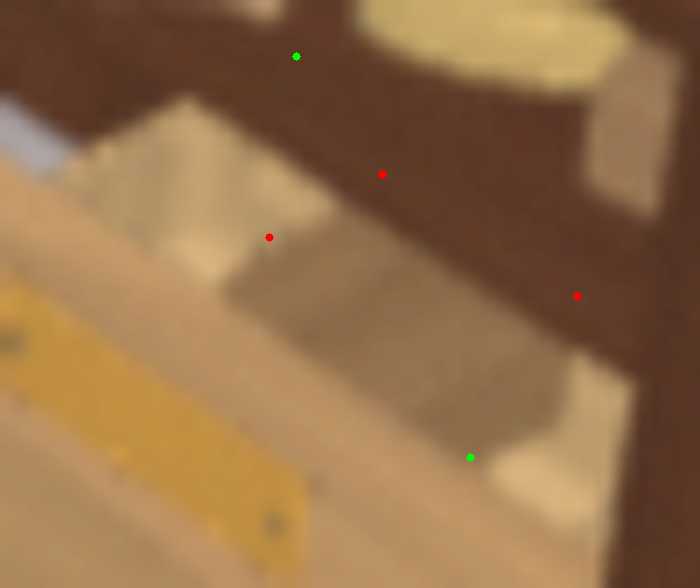

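```bash
python3 -c "
from cell import order
print(order.hand_in())"
```

```text
the job is handed in; nothing more can be done
None
```

I put the sanding block in the bin and pressed the bin shut, then handed the job in at about 15.6 s on the robot's clock. The hand-in gave no verdict.

**What I did:** I pressed the pale front to its stop and let go, and the bin sprang open. I then picked up the smaller brown block, laid it on the tray floor at the bin's tilt (31.5 degrees), and let go once it touched the floor. Last, I pressed the bin to the stop at about 29 N (35 N total force at the tool) and backed away.

**Last checks:**
- **Bin:** it was still shut and flush about 1.8 s after I let go, with the gripper clear of everything (force reading about 1 N or less).
- **Block:** the last scene picture shows it lying flat in the tray. Measured roughly from that picture, its middle is about 10–15 mm to the right of mid-width.
- **Other objects:** I saw no change in the violin, spool clamp or glue jar in the pictures, but did not measure their positions again.

**Where the checks fell short:**
- I expected the block's middle within a few mm of mid-width. The difference is still well inside the 60 mm limit.
- The roof board hides the block's rear edge, so I could not measure its depth once the bin was shut. It was about 65 mm behind the hinge when I let go, and the tray walls keep it between about 52 and 72 mm.
- The push plate measured about 4 mm lower than the text's height, but the predicted outline of the open bin matched the pictures to within about 2 pixels.

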